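# Close the gear housing of the slab roller

### The arm

A 6-joint arm with a two-finger parallel gripper is mounted at the origin on the work surface. World frame = base frame: x ahead of the robot, y to its left, z up, the work surface at z = 0. Lengths are in m, angles in degrees, forces in N, time in s.
With the tool pointing down it reaches from about 0.35 to 0.875 m from the base axis. Payload 4.2 kg.
Tool frame: the origin (TCP) lies at the very end of the fingers, on their centre line; the grasp point (between the pads) lies 19 mm behind it (bot.grasp_offset is the distance from the TCP to the grasp point, in m); z points along the fingers, y is the line along which they close (so a half turn about z gives the same grasp; the last joint's range is limited). The gripper opens to 85 mm and grips with 20 to 120 N. Pads are 22 mm wide; open, the fingers measure 114 mm over their backs; the gripper's body (76 mm by 85 mm) begins 54 mm behind the grasp point. The pads swing forward as they close: fully open they stand 13 mm farther back than shut.
Start: joints at [-51.933, 22.042, 0.453, 0, -68.411, -14.817], TCP at [0.247, -0.574, 0.192] pointing down, gripper open.
Joint ranges: [-179.83, 179.83], [-69.29, 118.12], [-61.27, 80.66], [-181.25, 117.63], [-171.15, -9.14], [-177.46, 177.46]. Speed limits (degrees/s): [159.86, 159.86, 180, 180, 180, 180].

### API

Orientations are given as [roll, pitch, yaw] about the fixed x, y, z axes, in that order (R = Rz(yaw) Ry(pitch) Rx(roll)).
In Python, from bench import bot gives the robot as it stands.
- The arm moves only by the shell command python3 -m inch 'ROWS'. ROWS is text: rows parted by semicolons, each of 5 numbers parted by spaces: the shift along the world's x, y, z normalised to -1 to 1, where 1 is 0.5 m, then the turn about the world's z normalised to -1 to 1, where 1 is pi rad, then the opening, from 0 (shut) to 1 (fully open). A call has exactly 5 rows; each row is the pose to reach, as a shift and turn from the pose commanded when the call began, turning the shorter way round; what a row does not reach only later rows make up. A row lasts 1/10 s, in which the tool goes at most 50 mm and 8.59 degrees, less where a joint would pass 70% of its speed; a pose out of reach is approached as far as the arm can. A call with a number of a shift or a turn outside -1 to 1 is refused whole. A call with a gripper value outside its range is refused whole. The fingers move at their own pace and stop on an object; the grip force is fixed at half the most. Time passes only in rows, so rows that repeat a pose let the fingers close, or fill a call up. It gives the time, the measured TCP pose, the force, the opening and the grip force at its end, in the units of the state.
- bot.get_obs(): the state, without advancing time (a new reading comes with each control period).
- bot.get_image(name): name is "scene" or "top" or "wrist"; returns (picture, depth): 420x560x3 uint8, red, green, blue; 420x560 float32, m along the optical axis (not along the pixel's ray), 0 where there is no reading.
- bot.camera_model(name): a dict with "vertical_fov" (degrees; the focal length in pixels is half the picture's height over the tangent of half this angle, whatever the lens; pixels are square), "cx", "cy" (the principal point, pixels), "eye" and "attitude" of the camera in the world. Camera axes: x right, y up, looking along -z (the intrinsics and any distortion apply to the point x, -y, -z); pixel columns grow to the right and rows downward; lengths in m; the calibration is good to about 2 mm. A picture is of the moment at which its call begins: read the wrist's pose just before it. camera_model takes no time and is no camera call; for the wrist camera it gives the pose at the moment of the call.
- bot.hand_in(): hands the job in; it is judged then, once.
Trained networks look in the newest picture that a camera, given by its name, has taken for a name from the list of things; names that differ only in an ending like _2 or _b are one class to them, and where a whole thing is asked for, a point or a joint stands for the part that bears it (a point fixed in the world has none). Each returns a list of dicts, best first, with "score" (0 to 1); they miss things now and then, are a little off and sometimes report something else, mostly with a low value. They report only what shows in the picture. A call takes as long as a camera call. They do not tell look-alikes from the thing itself.
- bot.recognise(camera, thing): "bbox" ([left, top, right, bottom] in pixels, round what is visible of it).
- bot.cut_out(camera, thing): "mask" (420x560 bool, what is visible of it) and "bbox" ([left, top, right, bottom] in pixels, round what is visible of it).
The state is a dict: "t": time; "joint_pos": joint angles; "joint_velocities": joint speeds; "effort": joint torques, N m; "tool_pos": TCP position; "ee_rot": TCP orientation; "contact_force": force on the tool from outside, world axes, zero at the start; "ft_torque": the same for the moment, N m; "finger_gap": finger opening in m; "grip_force": force on a finger pad.
Only numpy, scipy, OpenCV 4.12 (cv2) and the standard library are available. Lean on these libraries where they do the work, as an engineer would, in place of code of your own. Each camera call takes 0.05 s, during which the arm holds its last target. There are 200 camera calls.

### The job

The cover plate of the slab roller's gear housing is stored under the low shelf with only its end tab sticking out. Draw it out onto the open bench, let it lie flat there and let go of it, then take it again by its handle and lower it gently onto the housing, the tab end between the two cheeks, so that both dowel pins come up through their holes and the plate lies flush on the rim all round; the pins' carrier may be clamped a few millimetres off along the housing, so feel for the pins. Do not drop or force the plate, and leave everything else on the bench and shelf where it stands.

Things in the scene. Friction and masses are not known exactly. Their poses are not given: they have to be found in the camera images.
- cover_mid (a point): The cover plate: middle of the plate, halfway up its thickness. Bare aluminium, 150 mm (x) x 84 mm (y) x 8 mm, plus a tongue 28 mm wide and 8 mm thick that goes on from the middle of its -x end to x = -125 mm; in all 0.3 to 0.55 kg. x runs along its length, away from the tongue; z up. It starts flat on the bench, tongue towards the robot, its handle under the low shelf's board.
- cover_handle (a point): Centre of the black bar handle on the cover: bar 50 mm long (plate x), 14 mm thick (y), 16 mm high, free underneath but for two posts at x = +-18 mm; centre 38 mm above the plate's underside, over the plate's middle and within 20 mm of its centre of mass. Axes as the plate's.
- cover_tab (a point): Centre of the upright tab on the cover's tongue: 30 mm long (plate x), 12 mm thick (y), from 8 to 38 mm above the plate's underside; centre 108 mm from the plate's middle towards -x, 23 mm above the underside. Held by the tab alone, the plate's far end sags and drags, so slide it along the bench rather than lift it. Axes as the plate's.
- cover_hole0 (a point): Centre of the plate's 12 mm through-hole at x = +48, y = +22 mm from the plate's middle, at the underside (1 mm clearance all round its pin). Axes as the plate's.
- cover_hole1 (a point): Centre of the plate's 12 mm through-hole at x = -48, y = -22 mm from the plate's middle, at the underside (1 mm clearance all round its pin). Axes as the plate's.
- housing: Teal gear housing, fixed to the bench: open box 150 mm (x) x 84 mm (y), rim 60 mm above the bench, gears and the pin carrier inside. Origin on the bench under its middle; x runs along it, away from the cheeks. With the plate home its axes lie along the housing's, its underside is 60 mm and its handle's centre 98 mm above the bench, its middle within 7 mm of the housing's along x and 1 mm in y.
- pins_nominal (a point): Point midway between the two dowel pins in their mean place, at rim height over the housing's middle. Pins at (+48, +22) for hole 0 and (-48, -22) mm for hole 1 from here, 10 mm thick, 14 mm above the rim, tip bevelled under 1 mm. Both sit on one carrier clamped up to 6 mm from the mean along the housing's x, either way; no reading tells it: find by touch or sight. It holds against 80 N.
- cheeks (a point): Point midway between the housing's two upright bearing cheeks, at rim height, 108 mm from the housing's middle towards its -x. The cheeks are 12 mm thick, 40 mm long, 36 mm apart and reach 86 mm above the bench. The cover's tongue and tab go between them; no room there for fingers. Axes as the housing's.
- rack: The low shelf, fixed to the bench: plywood board 170 mm wide (y), 140 mm deep (x), 14 mm thick on two side panels, its underside 80 mm above the bench, open in front and behind. Origin on the bench under the middle of the board's front edge; x runs inwards. The cover's handle starts 25 to 35 mm behind the front edge, its tab 70 to 85 mm in front of it.
- cup: Bystander, to be left alone: upright terracotta cup, 60 mm wide, 50 mm high. Origin at the middle of its underside.
- bowl: Bystander, to be left alone: white bowl, 110 mm wide, 50 mm high. Origin at the middle of its underside.
- wrench: Bystander, to be left alone: wrench lying flat. Origin at the middle of its underside.
- slip_jar: Bystander, to be left alone: white jar, 72 mm wide, 100 mm high. Origin at the middle of its underside.
- tile: Bystander, to be left alone: plain square terracotta tile, 100 x 100 x 8 mm. Origin at the middle of its underside.
- pinch_pot: Bystander, to be left alone: small grey clay pot standing on the board of the low shelf, 64 mm wide, 50 mm high. Origin at the middle of its underside.
- block: Bystander, to be left alone: wooden block, 70 x 50 x 35 mm. Origin at the middle of its underside.
Things that resemble listed ones, but are neither listed nor needed, are in the scene too. Of the things like the rack, leave any that is pink; of the rest the larger one is meant.

How it is judged (in metres and radians):
On the way, in this order (a step that is already met when the one before it is completed fails the run):
1. the cover lies flat on the open bench, clear of the low shelf, and is let go ((x of cover_handle in the frame of rack below -0.045 m or x of cover_handle in the frame of rack above 0.2 m or y of cover_handle in the frame of rack below -0.15 m or y of cover_handle in the frame of rack above 0.15 m) and height (world z) of cover_handle below 0.045 m and angle between cover_handle's own z axis and vertical below 0.06 rad and contact force between the fingers and cover below 0.1 N and linear speed of cover below 0.03 m/s), for 0.2 s.
2. the cover is lifted off the bench (height (world z) of each of cover_hole0, cover_hole1 above 0.02 m and contact force between the fingers and cover above 0.5 N), for 0.1 s.
At the end, for the whole second after the job is handed in: The plate lies on the rim the right way round, both pins through their holes: its underside within 2.5 mm of the rim at both holes (off the pins it would stand 14 mm high), each hole within 9 mm along and 4 mm across of its pin's mean place, tilted less than 0.03 rad, at rest and released (x of cover_hole0 in the frame of housing between 0.039 and 0.057 m and y of cover_hole0 in the frame of housing between 0.018 and 0.026 m and z of each of cover_hole0, cover_hole1 in the frame of housing below 0.0625 m and x of cover_hole1 in the frame of housing between -0.057 and -0.039 m and y of cover_hole1 in the frame of housing between -0.026 and -0.018 m and angle between cover_handle's own z axis and vertical below 0.03 rad and linear speed of cover below 0.02 m/s and contact force between the fingers and cover below 0.1 N); the robot touches nothing.
It fails at once if the cover is dropped: it moves faster than 0.45 m/s while no finger touches it (a fall of about 10 mm) (linear speed of cover above 0.45 m/s and contact force between the fingers and cover below 0.01 N).
It fails at once if the cover is pressed on the housing with more than 70 N (contact force between cover and housing above 70 N).
It fails at once if one of the bystanders is moved more than 30 mm (distance of any of cup, bowl, wrench, slip_jar, tile, pinch_pot, block from where it was at the start of the episode above 0.03 m).
It also fails if it takes over 64 s, if anything falls off the work surface, if the arm or the gripper's body presses on something with over 40 N, if the wrist force passes 120 N, or if a joint passes its speed limit or range.

## Working session

There is one attempt and no reset: what is moved stays moved. The work goes in short steps, Python scripts to look and compute and a shell command to move; the robot and the scene stay as the last step left them, time stands still between calls to the robot, and variables do not carry over. Pictures are saved under pics/ and viewed, at most 10 in all, crops included, and the job is handed in when it is done.

```bash
ls; mkdir -p pics; cat > h.py <<'E'
import numpy as np, cv2
from bench import bot
from scipy.spatial.transform import Rotation as R
def cam(n):
    m=bot.camera_model(n); return m
def rot(m):
    a=np.array(m["attitude"],float)
    return a if a.shape==(3,3) else R.from_euler('xyz',a,degrees=True).as_matrix()
def K(m,h=420): return h/2/np.tan(np.radians(m["vertical_fov"])/2)
def cloud(m,d):
    f=K(m); v,u=np.mgrid[:d.shape[0],:d.shape[1]]
    P=np.stack([(u-m["cx"])/f*d,-(v-m["cy"])/f*d,-d],-1)
    W=P@rot(m).T+np.array(m["eye"]); W[d<=0]=np.nan
    return W
def proj(m,p):
    c=(np.asarray(p)-m["eye"])@rot(m); f=K(m)
    return np.stack([m["cx"]+f*c[...,0]/-c[...,2],m["cy"]-f*c[...,1]/-c[...,2]],-1)
def save(n,im): cv2.imwrite("pics/"+n,im[...,::-1])
E
python3 - <<'E'
from h import *
o=bot.get_obs(); print(o)
for n in("scene","top"):
    m=bot.camera_model(n); print(n,m)
    im,d=bot.get_image(n); save(n+"0.png",im); np.savez("pics/"+n+"0.npz",im=im,d=d)
    W=cloud(m,d); np.save("pics/"+n+"W.npy",W)
    for t in("cover_mid","cover_handle","cover_tab","housing","rack","cheeks"):
        for r in bot.cut_out(n,t)[:4]:
            q=W[r["mask"]]; print(n,t,round(r["score"],2),np.round(r["bbox"]),np.round(np.nanmedian(q,0),3),np.round(np.nanmin(q,0),3),np.round(np.nanmax(q,0),3))
E
```

```text
pics
{'t': 0.0, 'joint_pos': array([-5.19305767e+01,  2.20908903e+01,  3.79641665e-01, -2.91376187e-02,
       -6.84106212e+01, -1.48161849e+01]), 'joint_velocities': array([-0.13789907,  0.02138329, -0.06023444,  0.06494751,  0.09310319,
       -0.02729486]), 'effort': array([-1.33097528e-03, -3.92292452e+01,  1.88400275e+01,  4.18623939e+00,
       -4.68924176e-03, -3.13563874e-05]), 'tool_pos': array([ 0.24649567, -0.5736115 ,  0.19111899]), 'ee_rot': array([ 1.79875257e+02, -4.99449565e-03, -1.56757506e+02]), 'contact_force': array([0.73614375, 0.67313206, 0.06511198]), 'ft_torque': array([-0.01067588, -0.0156982 , -0.00940752]), 'grip_force': 0.0, 'finger_gap': 0.08521920547855476}
scene {'vertical_fov': 50.573702261276196, 'cx': 278.1002345276806, 'cy': 215.37104977149488, 'eye': array([1.1415929, 0.674749 , 0.7276636]), 'attitude': array([ 56.18589183,   0.61459434, 134.99690866])}
scene cover_mid 0.72 [161. 214. 230. 257.] [ 0.696 -0.184  0.01 ] [ 0.494 -0.212  0.   ] [ 0.716 -0.083  0.095]
scene cover_handle 0.74 [161. 212. 228. 255.] [ 0.696 -0.184  0.011] [ 0.511 -0.202  0
[... 1437 characters left out ...]
9 [191. 108. 238. 200.] [0.608 0.191 0.041] [ 0.479  0.134 -0.003] [0.722 0.261 0.089]
top housing 0.35 [115. 212. 158. 253.] [0.387 0.394 0.008] [ 0.333  0.34  -0.   ] [0.439 0.455 0.014]
top housing 0.27 [120. 107. 148. 142.] [0.66  0.398 0.034] [ 0.626  0.374 -0.003] [0.71  0.447 0.04 ]
top rack 0.86 [198. 226. 277. 292.] [0.324 0.12  0.094] [ 0.25   0.031 -0.003] [0.399 0.225 0.101]
top rack 0.61 [321.  81. 396. 152.] [ 0.662 -0.151  0.094] [ 0.596 -0.272 -0.002] [ 0.751 -0.072  0.099]
top rack 0.57 [387. 266. 462. 327.] [ 0.241 -0.318  0.071] [ 0.16  -0.425 -0.004] [ 0.308 -0.247  0.077]
top cheeks 0.64 [190. 105. 240. 196.] [0.608 0.19  0.042] [ 0.48   0.134 -0.003] [0.714 0.258 0.089]
```

View pics/top0.png

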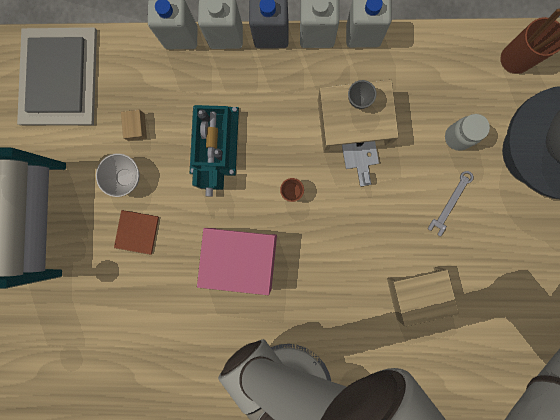

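View pics/scene0.png

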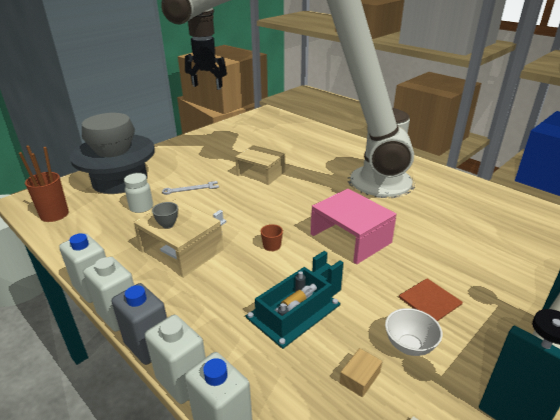

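Candidates for the cover and rack in the top picture: the plywood shelf at (358,115) has the pinch pot on it and the bare-metal tongue and tab sticking out at (362,165). The pink shelf at (237,262) and the small plywood shelf at (423,293) are look-alikes. I choose the large plywood shelf with the cover at (362,163). The housing is the teal open box at (213,145), cheeks at (208,180) facing the robot.

```bash
python3 - <<'E'
from h import *
W=np.load("pics/topW.npy"); im=np.load("pics/top0.npz")["im"]
v,u=np.mgrid[:420,:560]
def box(name,u0,u1,v0,v1,z0,z1,ex=None):
    s=(u>=u0)&(u<=u1)&(v>=v0)&(v<=v1)&(W[...,2]>z0)&(W[...,2]<z1)
    if ex is not None: s&=ex
    n,l,st,_=cv2.connectedComponentsWithStats(s.astype(np.uint8)); k=1+np.argmax(st[1:,4]); 
    q=W[l==k]; r=cv2.minAreaRect((q[:,:2]*1000).astype(np.float32)); print(name,len(q),np.round(r[0],1),np.round(r[1],1),round(r[2],1),"z",np.round(np.median(q[:,2]),4)); return q
box("board",312,405,75,160,.085,.102)
box("plate",335,385,140,192,.004,.014)
box("tab",335,385,140,192,.025,.045)
box("housing rim",183,245,98,205,.052,.068)
box("cheeks",183,245,98,205,.078,.095)
box("bench",250,300,120,170,-.02,.02)
big=cv2.resize(im[70:200,180:410],None,fx=3.4,fy=3.4,interpolation=cv2.INTER_CUBIC); save("crop1.png",big)
E
```

```text
board 3682 [ 674.3 -164.4] [140.8 171.2] 6.3 z 0.0937
plate 865 [ 565.7 -184.8] [110.5  89.3] 6.1 z 0.0079
tab 71 [ 527.8 -191.4] [29.9 12.2] 9.5 z 0.0373
housing rim 1071 [601.2 197.1] [ 85.  203.4] 88.1 z 0.059
cheeks 92 [518.5 175.9] [12.1 38.5] 89.7 z 0.0859
bench 2587 [616.   37.4] [132.8 130.7] 0.3 z -0.0001
```

View pics/crop1.png

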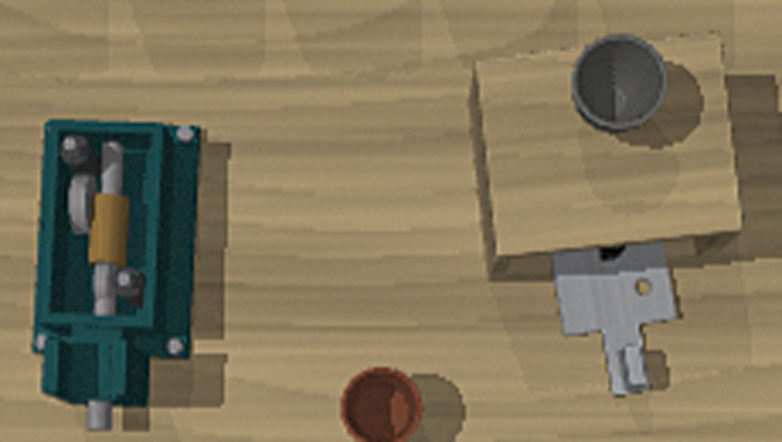

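The crop shows the cover's plate, small hole at (643,287) and tab at (630,365) in front of the plywood shelf. The housing's cheeks and pins (75,150) and (128,280) are at left. Moving over the tab.

```bash
python3 -m inch '0.06 0.08 0 -0.02 1; 0.12 0.16 0 -0.04 1; 0.18 0.24 0 -0.06 1; 0.24 0.32 0 -0.08 1; 0.28 0.39 0 -0.09 1'; python3 -m inch '0.06 0.08 0 0 1; 0.12 0.16 0 0 1; 0.18 0.24 0 0 1; 0.24 0.32 0 0 1; 0.26 0.376 0 0 1'; python3 - <<'E'
from h import *
o=bot.get_obs(); print(o["t"],o["tool_pos"],o["ee_rot"])
m=bot.camera_model("wrist"); print(m)
im,d=bot.get_image("wrist"); save("w1.png",im); W=cloud(m,d)
for z0,z1,n in((.02,.045,"tab"),(.004,.014,"plate"),(.085,.102,"board")):
    s=(W[...,2]>z0)&(W[...,2]<z1)&(W[...,0]>.45)&(abs(W[...,1]+.18)<.09)
    k,l,st,_=cv2.connectedComponentsWithStats(s.astype(np.uint8))
    if k<2: continue
    for j in np.argsort(-st[1:,4])[:2]+1:
        q=W[l==j]; r=cv2.minAreaRect((q[:,:2]*1000).astype(np.float32)); print(n,st[j],np.round(r[0],1),np.round(r[1],1),round(r[2],1),np.median(q[:,2]))
E
```

```text
t: 1.2
tool_pos: [0.3882, -0.3774, 0.1924]
ee_rot: [-180.0, 0.0, -173.0]
contact_force: [0.4, -0.4, -1.1]
finger_gap: 0.0859
grip_force: 0.0
t: 1.7
tool_pos: [0.5191, -0.1887, 0.1922]
ee_rot: [-180.0, 0.1, -172.8]
contact_force: [-0.2, -0.6, -0.9]
finger_gap: 0.0857
grip_force: 0.0
1.7 [ 0.51906907 -0.18869697  0.19223487] [-1.79979705e+02  6.37197832e-02 -1.72810460e+02]
{'vertical_fov': 70.02919318566941, 'cx': 283.05408919103206, 'cy': 207.17365969849132, 'eye': array([ 0.4408692 , -0.19811949,  0.37430826]), 'attitude': array([-1.77772254e+01,  2.29624603e-02,  9.71769028e+01])}
tab [275 175  11  28 285] [ 527.6 -190.9] [29.9 11.8] 7.9 0.038243506791952986
tab [219 245  14  25 155] [ 628.8 -247.5] [31.9 12.1] 6.4 0.03184162400910451
plate [ 249  170   66  101 4145] [ 579.9 -182.2] [139.6  83.8] 9.1 0.008478868331111666
plate [224 240  11  30  63] [ 631.3 -241.9] [42.  11.2] 22.6 0.009266229726065334
board [  210   270   156   100 12101] [ 667.8 -165.7] [128.1 166.2] 6.4 0.09438092977898321
```

View pics/w1.png

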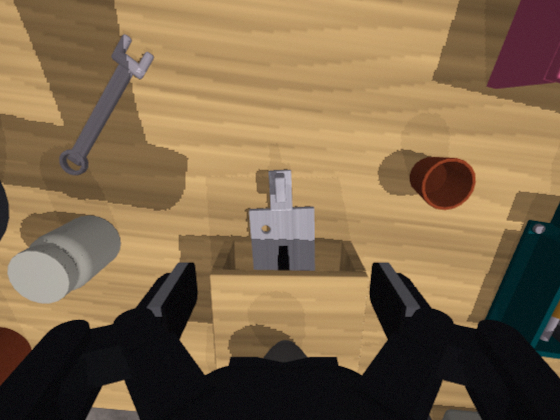

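The wrist picture shows the tab at (281,188), plate with hole at (265,229), and the fingers straddling symmetrically. Tab is at (0.528,-0.191), yaw ≈8°. Descending.

```bash
python3 -m inch '0.016 -0.004 -0.08 0.004 1; 0.016 -0.004 -0.16 0.004 1; 0.016 -0.004 -0.24 0.004 1; 0.016 -0.004 -0.28 0.004 1; 0.016 -0.004 -0.28 0.004 1'
```

```text
t: 2.25
tool_pos: [0.5221, -0.1929, 0.049]
ee_rot: [179.9, -0.4, -172.3]
contact_force: [0.2, 0.4, -0.9]
finger_gap: 0.0854
grip_force: 0.0
```

```bash
python3 -m inch '0.01 0.002 -0.03 0 1; 0.01 0.002 -0.06 0 1; 0.01 0.002 -0.072 0 1; 0.01 0.002 -0.072 0 1; 0.01 0.002 -0.072 0 1'
```

```text
t: 2.75
tool_pos: [0.5306, -0.1924, 0.0171]
ee_rot: [-180.0, 0.1, -172.2]
contact_force: [0.2, -0.1, 0.2]
finger_gap: 0.0851
grip_force: 0.0
```

```bash
python3 -m inch '-0.004 0 -0.008 0 1; -0.004 0 -0.008 0 0; -0.004 0 -0.008 0 0; -0.004 0 -0.008 0 0; -0.004 0 -0.008 0 0';python3 -m inch '0 0 0 0 0; 0 0 0 0 0; 0 0 0 0 0; 0 0 0 0 0; 0 0 0 0 0'
```

```text
t: 3.25
tool_pos: [0.5279, -0.1922, 0.0124]
ee_rot: [-180.0, 0.0, -172.2]
contact_force: [0.4, -0.5, 0.3]
finger_gap: 0.0281
grip_force: 0.0
t: 3.75
tool_pos: [0.5277, -0.1922, 0.0122]
ee_rot: [180.0, -0.0, -172.2]
contact_force: [-0.5, 0.4, -0.0]
finger_gap: -0.0002
grip_force: 0.0
```

```bash
python3 - <<'E'
from h import *
o=bot.get_obs(); print(o["t"],o["tool_pos"],o["finger_gap"])
m=bot.camera_model("wrist"); im,d=bot.get_image("wrist"); W=cloud(m,d)
m2=bot.camera_model("top"); im2,d2=bot.get_image("top"); W2=cloud(m2,d2)
save("w2.png",np.vstack([cv2.resize(im,(400,300)),cv2.resize(im2[120:210,310:430],(400,300),interpolation=cv2.INTER_CUBIC)]))
s=(W[...,2]>.02)&(W[...,2]<.045)&(W[...,0]>.45)&(W[...,0]<.56)&(abs(W[...,1]+.18)<.09)
k,l,st,_=cv2.connectedComponentsWithStats(s.astype(np.uint8))
for j in np.argsort(-st[1:,4])[:3]+1:
    q=W[l==j]; r=cv2.minAreaRect((q[:,:2]*1000).astype(np.float32)); print(st[j],np.round(r[0],1),np.round(r[1],1),round(r[2],1),np.median(q[:,2]))
print(proj(m,[.528,-.191,.038]),proj(m2,[.528,-.191,.038]))
E
```

```text
3.75 [ 0.5277132  -0.19222194  0.01217875] -0.00022028867455193462
[274 220  21  30 599] [ 518.8 -192.6] [12.7 12. ] 9.7 0.037761875755860264
[284.47139005 255.10463956] [366.11047349 176.88580703]
```

View pics/w2.png

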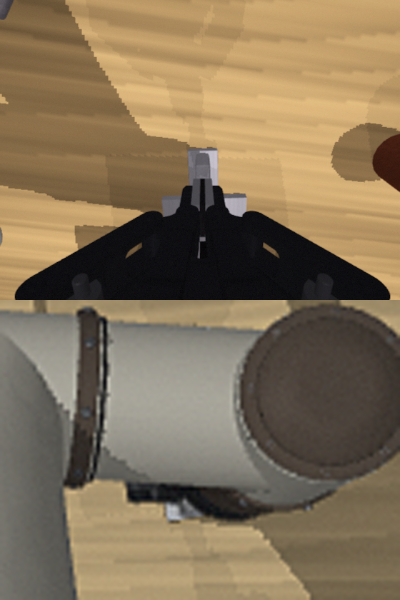

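The fingers stand around the tab (204,165 in the upper half) although the gap reads 0. I test with a 20 mm pull and see whether the tab follows.

```bash
python3 -m inch '-0.01 -0.0014 0 0 0; -0.02 -0.0028 0 0 0; -0.03 -0.0042 0 0 0; -0.04 -0.0056 0 0 0; -0.04 -0.0056 0 0 0'; python3 - <<'E'
from h import *
o=bot.get_obs(); print(o["t"],o["tool_pos"],o["finger_gap"],o["grip_force"])
m=bot.camera_model("wrist"); im,d=bot.get_image("wrist"); W=cloud(m,d)
s=(W[...,2]>.02)&(W[...,2]<.045)&(W[...,0]>.43)&(W[...,0]<.56)&(abs(W[...,1]+.18)<.09)
k,l,st,_=cv2.connectedComponentsWithStats(s.astype(np.uint8))
for j in np.argsort(-st[1:,4])[:3]+1:
    q=W[l==j]; r=cv2.minAreaRect((q[:,:2]*1000).astype(np.float32)); print(st[j],np.round(r[0],1),np.round(r[1],1),round(r[2],1),np.median(q[:,2]))
save("w3.png",cv2.resize(im[180:420,150:430],None,fx=2.5,fy=2.5,interpolation=cv2.INTER_CUBIC))
E
```

```text
t: 4.35
tool_pos: [0.5067, -0.1951, 0.0122]
ee_rot: [180.0, -0.0, -172.3]
contact_force: [-0.2, -0.2, 0.2]
finger_gap: -0.0
grip_force: 0.0
4.35 [ 0.50670276 -0.19507284  0.01223674] -3.368811826903952e-05 0.0
```

View pics/w3.png

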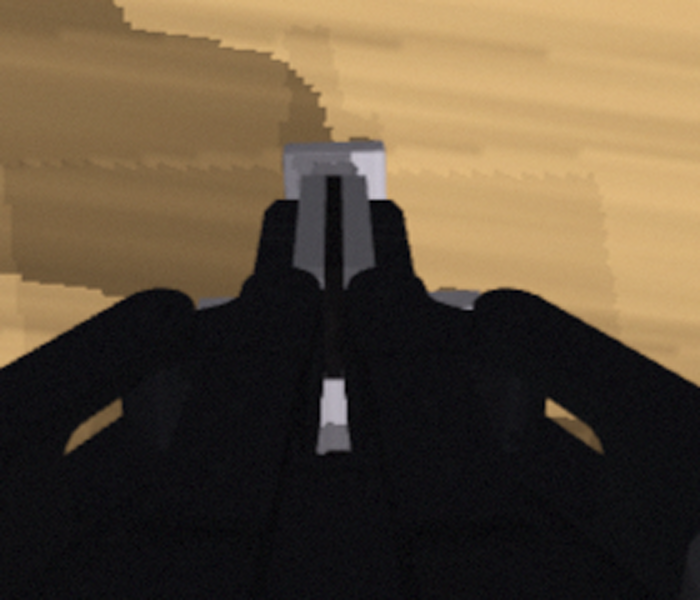

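```bash
python3 - <<'E'
from h import *
m=bot.camera_model("wrist"); im,d=bot.get_image("wrist"); W=cloud(m,d)
for p in((265,245),(284,246),(284,250),(284,239),(299,245),(272,275),(294,275),(284,275),(284,335),(284,345),(284,359),(237,301),(334,301)):
    print(p,np.round(W[p[1],p[0]],4),im[p[1],p[0]])
ms=bot.camera_model("scene"); im2,d2=bot.get_image("scene"); save("s2.png",cv2.resize(im2[180:270,130:270],None,fx=5,fy=5,interpolation=cv2.INTER_CUBIC))
W2=cloud(ms,d2)
print(proj(ms,[.507,-.195,.012]),proj(ms,[.528,-.191,.038]))
s=(W2[...,2]>.004)&(W2[...,2]<.045)&(W2[...,0]>.47)&(W2[...,0]<.6)&(abs(W2[...,1]+.18)<.07)
print(s.sum(),np.round(np.nanpercentile(W2[s],[0,5,50,95,100],axis=0),3))
E
```

```text
(265, 245) [ 0.5167 -0.2059  0.0086] [125 120 126]
(284, 246) [ 0.513  -0.1934  0.0143] [95 91 98]
(284, 250) [ 0.4963 -0.1958  0.055 ] [39 37 41]
(284, 239) [ 0.5112 -0.1936  0.0071] [102  99 107]
(299, 245) [ 0.5136 -0.183   0.0084] [192 189 198]
(272, 275) [ 0.4965 -0.201   0.0806] [72 72 77]
(294, 275) [ 0.4953 -0.1916  0.0804] [74 73 77]
(284, 275) [ 0.4964 -0.1958  0.0795] [12  9 12]
(284, 335) [ 0.5885 -0.183   0.0086] [180 176 188]
(284, 345) [ 0.5983 -0.1817  0.0078] [179 174 185]
(284, 359) [ 0.6108 -0.18    0.0087] [64 64 68]
(237, 301) [ 0.5664 -0.2211  0.0044] [78 76 81]
(334, 301) [ 0.5546 -0.151   0.0076] [116 114 120]
[223.1331529  216.78958168] [217.49856704 212.69054699]
151 [[ 0.471 -0.246  0.004]
 [ 0.479 -0.198  0.004]
 [ 0.522 -0.184  0.015]
 [ 0.543 -0.119  0.041]
 [ 0.572 -0.111  0.043]]
```

View pics/s2.png

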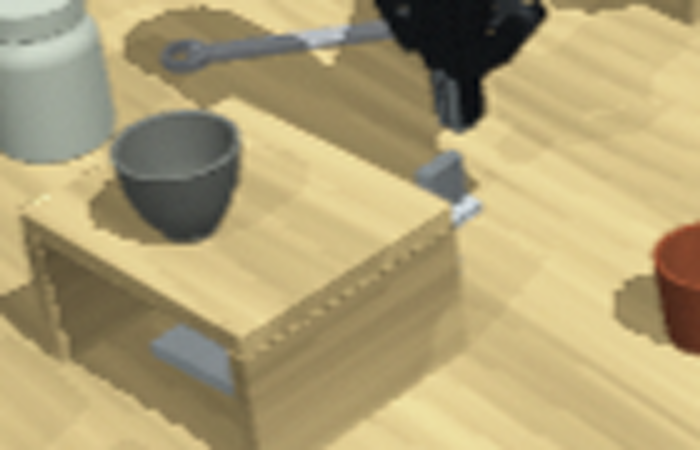

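```bash
python3 - <<'E'
from h import *
o=bot.get_obs(); print(o["tool_pos"],o["joint_pos"])
m=bot.camera_model("wrist"); print(m["eye"],m["attitude"])
ms=bot.camera_model("scene"); im2,d2=bot.get_image("scene"); W2=cloud(ms,d2)
for c in range(214,230):
    col=[(r,)+tuple(np.round(W2[r,c],3)) for r in range(196,222,2)]
    if c in(218,221,223): print(c,*[x for x in col],sep="\n")
im,d=bot.get_image("wrist");W=cloud(m,d)
s=(im.max(-1)<60)&(d<.3); print(np.nanpercentile(W[s],[0,1,5,50,100],axis=0).round(3))
E
```

```text
[ 0.50791975 -0.19507411  0.01235812] [-3.92730902e+00  2.57506393e+01 -2.36486014e+01  7.37445144e-03
 -4.05756524e+01 -7.83063766e+01]
[ 0.42997296 -0.2053105   0.19449288] [-1.77397219e+01  1.29762078e-02  9.77606343e+01]
218
(196, np.float64(0.519), np.float64(-0.193), np.float64(0.088))
(198, np.float64(0.518), np.float64(-0.195), np.float64(0.08))
(200, np.float64(0.518), np.float64(-0.197), np.float64(0.073))
(202, np.float64(0.517), np.float64(-0.198), np.float64(0.066))
(204, np.float64(0.518), np.float64(-0.198), np.float64(0.06))
(206, np.float64(0.469), np.float64(-0.268), np.float64(-0.001))
(208, np.float64(0.479), np.float64(-0.255), np.float64(0.002))
(210, np.float64(0.484), np.float64(-0.249), np.float64(0.0))
(212, np.float64(0.529), np.float64(-0.186), np.float64(0.043))
(214, np.float64(0.531), np.float64(-0.185), np.float64(0.038))
(216, np.float64(0.532), np.float64(-0.185), np.float64(0.031))
(218, np.float64(0.535), np.float64(-0.181), np.float64(0.028))
(220, np.float64(0.6), np.float64(-0.091), np.float64(0.096))
221
(196, np.float64(0.512), np.float64(-0.1
[... 1037 characters left out ...]
(0.07))
(204, np.float64(0.514), np.float64(-0.18), np.float64(0.066))
(206, np.float64(0.512), np.float64(-0.184), np.float64(0.056))
(208, np.float64(0.469), np.float64(-0.243), np.float64(0.003))
(210, np.float64(0.476), np.float64(-0.234), np.float64(0.003))
(212, np.float64(0.483), np.float64(-0.227), np.float64(0.002))
(214, np.float64(0.49), np.float64(-0.217), np.float64(0.003))
(216, np.float64(0.512), np.float64(-0.189), np.float64(0.02))
(218, np.float64(0.515), np.float64(-0.185), np.float64(0.017))
(220, np.float64(0.516), np.float64(-0.185), np.float64(0.01))
[[ 0.401 -0.391 -0.   ]
 [ 0.486 -0.253  0.017]
 [ 0.488 -0.246  0.082]
 [ 0.496 -0.194  0.129]
 [ 0.695 -0.023  0.152]]
```

The scene crop shows the shut fingers ending at (457,128), about 40 mm above the bench-level TCP reading and above the tab (440,175). So the real fingertips are ~40 mm higher than the reported TCP: (finger-tip cloud z ≈0.05 at reported 0.012). Nothing was moved. I apply this offset and go lower, checking by sight.

```bash
python3 -m inch '0.041 0.008 0 0 0.5; 0.041 0.008 0 0 0.5; 0.041 0.008 0 0 0.5; 0.041 0.008 -0.02 0 0.5; 0.041 0.008 -0.04 0 0.5'; python3 -m inch '0 0 -0.01 0 0.5; 0 0 -0.02 0 0.5; 0 0 -0.02 0 0.5; 0 0 -0.02 0 0.5; 0 0 -0.02 0 0.5';  python3 - <<'E'
from h import *
ms=bot.camera_model("scene"); im2,d2=bot.get_image("scene"); W2=cloud(ms,d2)
s=(im2.max(-1)<70)&(abs(W2[...,0]-.53)<.05)&(abs(W2[...,1]+.19)<.05)
print(s.sum(),np.nanpercentile(W2[s],[0,1,5,50,100],axis=0).round(3))
r,c=np.where(s&(W2[...,2]>.02))
for k in sorted(set(c)): print(k,r[c==k].max(),W2[r[c==k].max(),k].round(3),end="; ")
save("s3.png",cv2.resize(im2[180:270,150:270],None,fx=5,fy=5,interpolation=cv2.INTER_CUBIC))
E
```

```text
t: 5.1
tool_pos: [0.5275, -0.191, -0.0085]
ee_rot: [180.0, -0.0, -172.3]
contact_force: [0.3, -0.4, -1.4]
finger_gap: 0.0432
grip_force: 0.0
t: 5.6
tool_pos: [0.5286, -0.1911, -0.0175]
ee_rot: [-180.0, 0.0, -172.2]
contact_force: [0.4, -0.5, 0.8]
finger_gap: 0.0428
grip_force: 0.0
1879 [[ 0.495 -0.24   0.027]
 [ 0.508 -0.238  0.036]
 [ 0.517 -0.216  0.057]
 [ 0.543 -0.165  0.184]
 [ 0.574 -0.14   0.381]]
189 99 [ 0.567 -0.204  0.373]; 190 100 [ 0.569 -0.197  0.373]; 191 98 [ 0.561 -0.204  0.374]; 192 136 [ 0.568 -0.209  0.278]; 193 138 [ 0.569 -0.204  0.275]; 194 141 [ 0.566 -0.206  0.265]; 195 143 [ 0.568 -0.2    0.262]; 196 152 [ 0.566 -0.204  0.235]; 197 159 [ 0.566 -0.203  0.216]; 198 160 [ 0.566 -0.199  0.214]; 199 189 [ 0.547 -0.24   0.104]; 200 193 [ 0.549 -0.235  0.093]; 201 198 [ 0.545 -0.239  0.073]; 202 199 [ 0.546 -0.233  0.073]; 203 199 [ 0.544 -0.231  0.074]; 204 199 [ 0.54  -0.232  0.071]; 205 201 [ 0.545 -0.221  0.071]; 206 203 [ 0.541 -0.222  0.063]; 207 205 [ 0.538 -0.224  0.054]; 208 211 [ 0.542 -0.216  0.039]; 209 213 [ 0.541 -0.214  0.032]; 210 214 [ 0.541 -0.21   0.031]; 211 214 [ 0.539 -0.208  0.031]; 212 214 [ 0.533 -0.211  0.027]; 213 213 [ 0.53  -0.211  0.029]; 214 212 [ 0.524 -0.213  0.029]; 215 197 [ 0.541 -0.176  0.102]; 216 200 [ 0.541 -0.173  0.094]; 217 202 [ 0.54  -0.171  0.088]; 218 202 [ 0.541 -0.165  0.091]; 219 204 [ 0.536 -0.168  0.081]; 220 207 [ 0.538 -0.163  0.074]; 221 210 [ 0.534 -0.165  0.061]; 222 210 [ 0.534 -0.16   0.064]; 223 218 [ 0.533 -0.161  0.036]; 224 219 [ 0.527 -0.164  0.029]; 225 219 [ 0.531 -0.154  0.035]; 226 218 [ 0.529 -0.152  0.039]; 227 217 [ 0.522 -0.157  0.036]; 230 205 [ 0.52  -0.14   0.083]; 231 205 [ 0.516 -0.141  0.08 ]; 232 204 [ 0.512 -0.142  0.082];
```

```bash
python3 -m inch '-0.002 0 -0.012 0 0.5; -0.002 0 -0.022 0 0.5; -0.002 0 -0.022 0 0.3; -0.002 0 -0.022 0 0.3; -0.002 0 -0.022 0 0'; python3 -m inch '0 0 0 0 0; 0 0 0 0 0; 0 0 0 0 0; 0 0 0 0 0; 0 0 0 0 0'
```

```text
t: 6.15
tool_pos: [0.5273, -0.1911, -0.0288]
ee_rot: [-180.0, 0.0, -172.2]
contact_force: [-1.5, 1.1, 0.5]
finger_gap: 0.0123
grip_force: 2.0
t: 6.65
tool_pos: [0.5275, -0.191, -0.0286]
ee_rot: [-180.0, 0.0, -172.2]
contact_force: [0.7, 0.6, 0.6]
finger_gap: 0.011
grip_force: 58.9
```

```bash
python3 -m inch '-0.015 -0.002 0 0 0; -0.04 -0.0055 0 0 0; -0.07 -0.0096 0 0 0; -0.1 -0.0137 0 0 0; -0.13 -0.0178 0 0 0'; python3 -m inch '-0.03 -0.004 0 0 0; -0.06 -0.008 0 0 0; -0.09 -0.0123 0 0 0; -0.12 -0.0164 0 0 0; -0.13 -0.0178 0 0 0'; python3 -m inch '0 0 0 0 0; 0 0 0 0 0; 0 0 0 0 0.4; 0 0 0 0 0.5; 0 0 0 0 0.5'; python3 -m inch '0 0 0 0 0.5; 0 0 0 0 0.5; 0 0 0.05 0 0.5; 0 0 0.13 0 0.5; 0 0 0.2 0 0.5'
```

```text
t: 7.15
tool_pos: [0.4612, -0.2001, -0.0286]
ee_rot: [-180.0, 0.1, -172.2]
contact_force: [3.3, 0.6, -1.2]
finger_gap: 0.0107
grip_force: 58.8
t: 7.65
tool_pos: [0.3951, -0.2089, -0.0286]
ee_rot: [180.0, -0.0, -172.3]
contact_force: [1.2, 0.9, -1.9]
finger_gap: 0.011
grip_force: 58.6
t: 8.15
tool_pos: [0.3975, -0.2088, -0.0289]
ee_rot: [180.0, -0.0, -172.2]
contact_force: [-0.5, -0.1, -0.7]
finger_gap: 0.0429
grip_force: 0.0
t: 8.65
tool_pos: [0.397, -0.2088, 0.0724]
ee_rot: [180.0, -0.0, -172.2]
contact_force: [0.5, -0.2, -0.2]
finger_gap: 0.0425
grip_force: 0.0
```

```bash
python3 -m inch '0.02 0 0.08 0 0.5; 0.06 0 0.16 0 0.5; 0.12 0 0.24 0 0.5; 0.16 0.01 0.24 0 0.5; 0.16 0.01 0.24 0 0.5'; cat > pl.py <<'E'
from h import *
o=bot.get_obs(); print(o["t"],o["tool_pos"],o["ee_rot"])
for n in("wrist","top"):
    m=bot.camera_model(n); im,d=bot.get_image(n); W=cloud(m,d); save(n+"_pl.png",im)
    for z0,z1,t in((.033,.043,"tab"),(.043,.053,"handle"),(.004,.013,"plate")):
        s=(W[...,2]>z0)&(W[...,2]<z1)&(W[...,0]>.35)&(W[...,0]<.7)&(abs(W[...,1]+.19)<.09)
        k,l,st,_=cv2.connectedComponentsWithStats(s.astype(np.uint8))
        for j in (np.argsort(-st[1:,4])[:2]+1):
            if st[j,4]<40: continue
            q=W[l==j]; r=cv2.minAreaRect((q[:,:2]*1000).astype(np.float32)); print(n,t,st[j],np.round(r[0],1),np.round(r[1],1),round(r[2],1),np.median(q[:,2]).round(4))
E
python3 pl.py
```

```text
t: 9.15
tool_pos: [0.4798, -0.2034, 0.1921]
ee_rot: [-180.0, 0.2, -172.2]
contact_force: [-0.9, -0.7, -0.5]
finger_gap: 0.0429
grip_force: 0.0
9.15 [ 0.47979461 -0.20341769  0.19206747] [-1.79968916e+02  1.78324155e-01 -1.72174827e+02]
wrist tab [284  91  12  30 348] [ 395.7 -207.7] [29.3 11.9] 7.9 0.0384
wrist handle [284 183  12  42 491] [ 501.7 -192.6] [49.  12.9] 7.9 0.0461
wrist plate [ 254   90   71  160 7682] [ 477.4 -196.1] [199.8  84.1] 8.0 0.0085
top tab [370 225   7  12  63] [ 396.  -208.7] [28.2 12.7] 7.3 0.0372
top plate [349 192  38  46 843] [ 436.6 -202.6] [116.9  85.4] 9.0 0.0079
```

View pics/wrist_pl.png

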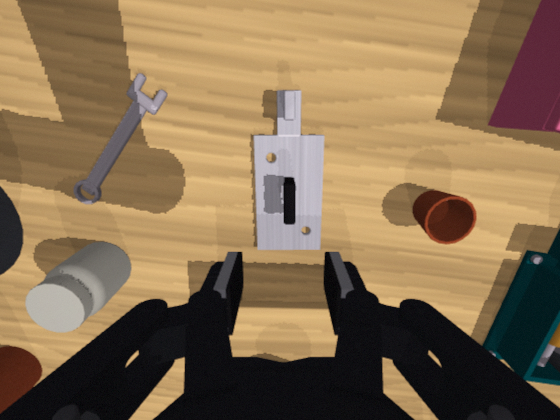

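The wrist picture shows the plate lying free on the bench, handle at (289,200), tab at (289,105), clear of the shelf. Handle is at (0.502,-0.193), yaw 8°. Taking it by the handle.

```bash
python3 -m inch '0.044 0.0216 -0.08 0 0.5; 0.044 0.0216 -0.16 0 0.5; 0.044 0.0216 -0.24 0 0.5; 0.044 0.0216 -0.3 0 0.5; 0.044 0.0216 -0.34 0 0.5'; python3 -m inch '0 0 -0.03 0 0.5; 0 0 -0.06 0 0.5; 0 0 -0.086 0 0.5; 0 0 -0.086 0 0.5; 0 0 -0.086 0 0.5'
```

```text
t: 9.75
tool_pos: [0.4957, -0.1929, 0.0181]
ee_rot: [179.9, -0.4, -172.3]
contact_force: [-0.6, -0.3, -0.8]
finger_gap: 0.0426
grip_force: 0.0
t: 10.25
tool_pos: [0.4982, -0.1932, -0.022]
ee_rot: [180.0, -0.1, -172.2]
contact_force: [-0.5, -0.1, 0.1]
finger_gap: 0.0427
grip_force: 0.0
```

```bash
python3 -m inch '0.006 0.001 0.002 0 0.5; 0.006 0.001 0.002 0 0; 0.006 0.001 0.002 0 0; 0.006 0.001 0.002 0 0; 0.006 0.001 0.002 0 0'; python3 -m inch '0 0 0 0 0; 0 0 0 0 0; 0 0 0 0 0; 0 0 0 0 0; 0 0 0 0 0'; python3 -m inch '0 0 0.01 0 0; 0 0 0.03 0 0; 0 0 0.06 0 0; 0 0 0.06 0 0; 0 0 0.06 0 0'; python3 -c "
from bench import bot; print(bot.get_obs()['ft_torque'])"
```

```text
t: 10.75
tool_pos: [0.5029, -0.1926, -0.0199]
ee_rot: [-180.0, 0.1, -172.2]
contact_force: [-1.1, -0.4, 6.0]
finger_gap: 0.0133
grip_force: 59.6
t: 11.25
tool_pos: [0.5029, -0.1926, -0.0199]
ee_rot: [-180.0, 0.1, -172.2]
contact_force: [-2.1, 0.6, 6.0]
finger_gap: 0.0132
grip_force: 59.6
t: 11.75
tool_pos: [0.5019, -0.1923, 0.0091]
ee_rot: [180.0, -0.0, -172.3]
contact_force: [0.9, 0.1, -5.2]
finger_gap: 0.013
grip_force: 58.6
[-0.00823266 -0.02027358  0.00130898]
```

Plate lifted: weight ≈5 N, and underside = reported z + 0.020. I carry it high beside the housing to measure the housing and pins with the wrist camera.

```bash
python3 -m inch '0 0 0.04 0 0; 0 0 0.1 0 0; 0 0 0.16 0 0; 0 0.02 0.22 0 0; 0.02 0.06 0.28 0 0'; python3 -m inch '0.02 0.04 0.03 -0.01 0; 0.04 0.1 0.04 -0.02 0; 0.07 0.16 0.04 -0.03 0; 0.1 0.22 0.04 -0.04 0; 0.12 0.28 0.04 -0.05 0';  python3 -m inch '0.01 0.05 0 -0.005 0; 0.02 0.09 0 -0.005 0; 0.02 0.11 0 -0.005 0; 0.02 0.11 0 -0.005 0; 0.02 0.11 0 -0.005 0'; cat > ho.py <<'E'
from h import *
o=bot.get_obs(); print(o["t"],o["tool_pos"],o["ee_rot"],o["contact_force"],o["ft_torque"])
m=bot.camera_model("wrist"); im,d=bot.get_image("wrist"); W=cloud(m,d); save("w_ho.png",im); np.savez("pics/w_ho.npz",im=im,W=W)
teal=(im[...,1].astype(int)-im[...,0]>20)
for z0,z1,t in((.055,.066,"rim"),(.080,.092,"cheeks")):
    s=(W[...,2]>z0)&(W[...,2]<z1)&teal&(W[...,1]>.1)
    q=W[s]; r=cv2.minAreaRect((q[:,:2]*1000).astype(np.float32)); print(t,s.sum(),np.round(r[0],1),np.round(r[1],1),round(r[2],1),np.median(q[:,2]).round(4), np.array(np.where(s)).min(1),np.array(np.where(s)).max(1))
E
python3 ho.py
```

```text
t: 12.25
tool_pos: [0.5099, -0.1627, 0.1488]
ee_rot: [179.9, -0.2, -172.4]
contact_force: [0.5, 0.2, -5.2]
finger_gap: 0.0132
grip_force: 59.1
t: 12.75
tool_pos: [0.5719, -0.0212, 0.1676]
ee_rot: [180.0, -0.1, 178.7]
contact_force: [0.4, 0.1, -4.8]
finger_gap: 0.0128
grip_force: 59.2
t: 13.25
tool_pos: [0.5814, 0.032, 0.1684]
ee_rot: [-180.0, -0.1, 177.9]
contact_force: [-0.4, -0.6, -5.0]
finger_gap: 0.013
grip_force: 59.1
13.25 [0.58139265 0.03195828 0.16844415] [-1.79965020e+02 -1.13031945e-01  1.77863793e+02] [-0.44916652 -0.58317016 -5.01331585] [-0.00420233 -0.04787235  0.01991223]
rim 4612 [600.7 198. ] [ 84.7 202.1] 87.8 0.0602 [101 394] [292 498]
cheeks 1610 [519.5 200.2] [59.7 39.8] 87.9 0.0861 [100 437] [148 517]
```

View pics/w_ho.png

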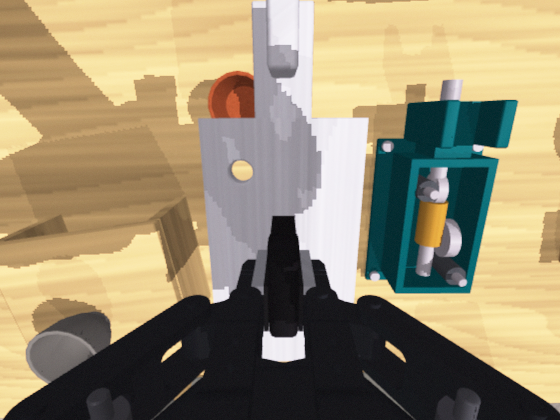

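The wrist picture shows the teal housing at right: cheeks (455,120), pins at about (430,190) and (458,275). The plate is held level with hole 1 at (242,170). Now measuring pins and plate in the hand.

```bash
cat > an.py <<'E'
from h import *
D=np.load("pics/w_ho.npz"); im=D["im"];W=D["W"]
teal=(im[...,1].astype(int)-im[...,0]>20)
X=W[...,:2]*1000
def yawfix(r): 
    a=r[2]; return a-90 if a>45 else a
c=cv2.minAreaRect(X[(W[...,2]>.08)&(W[...,2]<.092)&teal&(W[...,1]>.1)].astype(np.float32))
s=(W[...,2]>.056)&(W[...,2]<.064)&teal&(W[...,0]>.553)&(W[...,1]>.1)
r=cv2.minAreaRect(X[s].astype(np.float32)); print("rim",np.round(r[0],1),np.round(r[1],1),round(yawfix(r),2))
y=np.radians(-2.1); A=np.array([[np.cos(y),-np.sin(y)],[np.sin(y),np.cos(y)]])
L=(X-np.array(c[0]))@A - [108,0]   # housing frame
for n,k in(("x",0),("y",1)):
    pass
q=L[s]; print("rim local: xmax",np.percentile(q[:,0],[98,99.5]),"y",np.percentile(q[:,1],[.5,2,98,99.5]))
p=(W[...,2]>.066)&(W[...,2]<.080)&~teal&(W[...,0]>.55)&(W[...,1]>.13)&(W[...,1]<.26)
k,l,st,ce=cv2.connectedComponentsWithStats(p.astype(np.uint8))
for j in range(1,k):
    if st[j,4]>8: q=L[l==j]; t=W[l==j][:,2]; print("pin",st[j],np.round(q.mean(0),1),np.round(q.min(0),1),np.round(q.max(0),1),np.round(np.median(t),4))
# plate
b=np.isfinite(W[...,2])
pl=(im.min(-1)>90)&(W[...,2]>.17)&(W[...,2]<.215)&(W[...,1]<.13)&(W[...,1]>-.06)
q=W[pl]; A_=np.c_[q[:,:2],np.ones(len(q))]; co=np.linalg.lstsq(A_,q[:,2],rcond=None)[0]; print("plate tilt deg",np.degrees(co[:2]).round(2),"z at tool",(co@[.581,.032,1]).round(4))
pr=cv2.minAreaRect((q[:,:2]*1000).astype(np.float32)); print("plate rect",np.round(pr[0],1),np.round(pr[1],1),round(yawfix(pr),2))
row=[]
P=L[pl]
for x0 in(.51,.53,.55):
    z=q[abs(q[:,0]-x0)<.004]; print(x0,"y edges",z[:,1].min().round(4),z[:,1].max().round(4))
tg=q[abs(q[:,0]-.475)<.012]; print("tongue y",np.percentile(tg[:,1],[1,99]).round(4), "plate -x edge", np.percentile(q[abs(q[:,1]-.032)>.025][:,0],[.5,2]).round(4))
E
python3 an.py
```

```text
rim [626.9 197.1] [ 84.8 149.5] -2.12
rim local: xmax [72.83159812 73.55514465] y [-41.3544911  -41.04715328  41.71834402  42.35535925]
pin [426 188  14  12 123] [-43.6 -22.3] [-47.7 -25.9] [-38.2 -16.6] 0.074
pin [454 275  13  12 105] [51.5 21.6] [48.  17.8] [57.8 27.1] 0.0733
pin [405 411  10   9  12] [242.9  -8.1] [241.4 -11. ] [243.9  -4.3] 0.0702
plate tilt deg [-0.1   0.03] z at tool 0.1968
plate rect [556.   33.3] [ 84.5 200.7] -2.03
0.51 y edges -0.0073 0.0771
0.53 y edges -0.0078 0.0767
0.55 y edges -0.0086 0.0758
tongue y [0.0222 0.0501] plate -x edge [0.5054 0.5075]
```

Pins measured: tops at z 0.074, spacing 95×44 mm ✓., carrier ≈ +4 mm. Plate in the hand is level, yaw −2.0° against the housing's −2.1°. Moving above and lowering to just over the cheeks.

```bash
python3 -m inch '0.02 0.06 0 0 0; 0.04 0.13 0 0 0; 0.06 0.2 0 0 0; 0.08 0.27 0 0 0; 0.095 0.31 0 0 0'; python3 -m inch '0.0062 0.018 0 0 0; 0.0062 0.018 -0.04 0 0; 0.0062 0.018 -0.09 0 0; 0.0062 0.018 -0.13 0 0; 0.0062 0.018 -0.15 0 0'; python3 -m inch '0 0 0 0 0; 0 0 0 0 0; 0 0 0 0 0; 0 0 0 0 0; 0 0 0 0 0'; python3 -c "
from bench import bot;o=bot.get_obs();print(o['tool_pos'],o['ee_rot'],o['ft_torque'])"
```

```text
t: 13.8
tool_pos: [0.6302, 0.1888, 0.1689]
ee_rot: [180.0, -0.0, 177.9]
contact_force: [0.3, -0.1, -4.7]
finger_gap: 0.0132
grip_force: 59.4
t: 14.3
tool_pos: [0.6313, 0.1943, 0.0918]
ee_rot: [-179.9, -0.2, 177.8]
contact_force: [0.4, -0.5, -5.4]
finger_gap: 0.0126
grip_force: 59.3
t: 14.8
tool_pos: [0.6332, 0.1967, 0.0951]
ee_rot: [180.0, 0.1, 177.9]
contact_force: [-1.5, 0.2, -4.0]
finger_gap: 0.0129
grip_force: 59.4
[0.6331923  0.19669776 0.09514021] [1.79954363e+02 7.71967461e-02 1.77876905e+02] [ 0.01941839 -0.10716361  0.01300443]
```

```bash
python3 -m inch '-0.0024 -0.0012 -0.02 0 0; -0.0024 -0.0012 -0.04 0 0; -0.0024 -0.0012 -0.06 0 0; -0.0024 -0.0012 -0.072 0 0; -0.0024 -0.0012 -0.072 0 0'; python3 -m inch '0 0 0 0 0; 0 0 0 0 0; 0 0 0 0 0; 0 0 0 0 0; 0 0 0 0 0'; python3 - <<'E'
from h import *
o=bot.get_obs();print(o['tool_pos'],o['ee_rot'],o['ft_torque'])
m=bot.camera_model("wrist"); im,d=bot.get_image("wrist"); save("w_ab.png",im)
# project expected pin1 and pin top in this view
save("w_ab.png",cv2.resize(im[20:320,180:460],None,fx=2,fy=2))
ms=bot.camera_model("scene"); im2,_=bot.get_image("scene"); save("s_ab.png",cv2.resize(im2[200:370,200:380],None,fx=3.5,fy=3.5,interpolation=cv2.INTER_CUBIC))
E
```

```text
t: 15.3
tool_pos: [0.6306, 0.1954, 0.0562]
ee_rot: [-179.9, -0.2, 177.9]
contact_force: [-0.2, -0.0, -4.8]
finger_gap: 0.013
grip_force: 59.4
t: 15.8
tool_pos: [0.6317, 0.196, 0.0585]
ee_rot: [180.0, 0.0, 177.9]
contact_force: [-0.5, -0.5, -4.5]
finger_gap: 0.0126
grip_force: 59.4
[0.63171256 0.19595086 0.05849862] [1.79984799e+02 2.12021774e-02 1.77870844e+02] [ 0.03328545 -0.08601891  0.01359897]
```

View pics/w_ab.png

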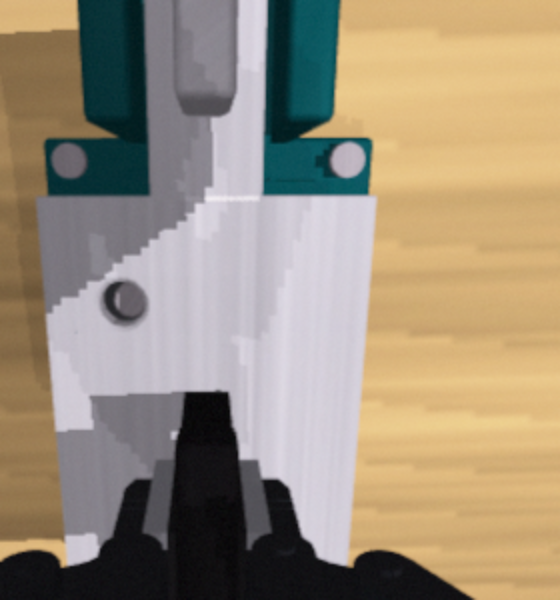

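The picture shows pin 1 inside hole 1 near (127,300), tongue between the cheeks with room on both sides. That is the last picture; the rest numerically, from the depth in the hole.

```bash
cat > hp.py <<'E'
from h import *
m=bot.camera_model("wrist"); im,d=bot.get_image("wrist"); o=bot.get_obs(); W=cloud(m,d)
g=im.mean(-1)
c=(180+124/2,20+300/2); u0,v0=int(c[0]),int(c[1])
print(o["tool_pos"])
for v in range(v0-14,v0+15): print(v," ".join("%3d"%min(999,W[v,u,2]*1000) for u in range(u0-14,u0+16)),"|"," ".join("%3d"%g[v,u] for u in range(u0-12,u0+14)))
E
python3 hp.py
```

```text
[0.63167374 0.19587385 0.05832848]
156  87  87  86  87  88  86  87  87  86  87  87  86  85  85  87  86  85  87  87  86  87  87  86  86  87  86  86  85  87  87 | 137 135 151 168 167 164 187 209 206 197 197 194 196 195 195 198 200 201 198 197 198 197 199 198 202 206
157  86  87  86  85  85  87  86  85  87  86  86  87  87  86  85  86  86  87  87  86  86  86  87  86 999  86  86  88  86  87 | 134 133 174 211 212 210 210 210 204 197 197 197 197 194 195 198 199 198 198 199 197 195 196 198 200 202
158  86  85  86  86 999  86  86  86  86  86  86  85  86  87  86  87  86  86  87  86  86  85  86  86  87  86  86  86  86  87 | 123 124 168 206 205 207 204 204 197 189 185 186 185 186 191 197 197 199 197 198 198 195 197 198 198 200
159  85  86  85  86  87  87  86  85  87  87  87  84  86  85  85  86  86  86  86  86  85  85  87  86  86  86  86  87  87  86 | 123 123 162 196 198 194 190 185 178 166 158 161 161 161 172 183 190 196 198 198 199 196 195 196 200 200
160  86  87  87  87  86  86  87  86  86  85  85  85  84  85  86  85  85  85  85  87  87  85  85  86  86  86  86  86  85  85 | 154 152 173 189 189
[... 4904 characters left out ...]
94 196 199
182  87  86  86  86  86  87  85  86  85  86  85  84  83  83  81  83  83  84  85  85  87  87  87  86  85  86  86  86  85  86 | 199 200 198 197 196 192 172 154 146 139 130 121 121 123 127 139 146 155 166 176 190 196 196 194 197 199
183  86  85  87  86  86  87  86  85  86  85  84  85  84  86  85  85  85  85  85  85  86  86  86  84  85  87  85  87  85  86 | 200 200 199 199 196 194 193 192 185 174 168 159 156 157 168 168 172 172 178 189 198 195 197 194 195 198
184  86  86  87  86  86  86  86  85  86  85  85  86  85  85  86  86  86  86  85  86  87  86  86  87  86  85  87  86  87  85 | 198 199 196 196 197 196 194 191 190 186 183 181 178 179 175 175 182 187 191 197 196 197 197 196 195 197
```

```bash
python3 - <<'E'
from h import *
m=bot.camera_model("wrist"); f=K(m); Rm=rot(m); e=np.array(m["eye"])
def hit(u,v,z):
    r=Rm@np.array([(u-m["cx"])/f,-(v-m["cy"])/f,-1]); return (e+r*(z-e[2])/r[2])*1000
zt=.0863
L,Rr,T,B=[hit(*p,zt) for p in((229.6,171.5),(252.6,171.5),(241.5,160.7),(241.5,183.2))]
print("hole diam",np.linalg.norm(L-Rr).round(2),np.linalg.norm(T-B).round(2)); h=np.array([(T+B)[0]/2,(L+Rr)[1]/2]); print("hole",h.round(2))
zp=.074
pl=hit(236.7,170,zp); pb=hit(246,178.6,zp); 
# circle of radius 5 through several visible pin-edge pixels (left and lower side)
E=np.array([hit(*p,zp)[:2] for p in((241.5,162.5),(239.7,164),(238.5,165.5),(237.5,167.5),(236.6,169.5),(236.6,171),(237.5,173),(238.5,175),(239.7,176.2),(241,177.3),(242.8,178.5))])
from scipy.optimize import least_squares
for fr in(0,1):
    s=least_squares(lambda c:np.hypot(*(E-c[:2]).T)-(c[2] if fr else 5),[*h,5]); print("pin",s.x.round(2),np.abs(s.fun).max().round(2))
    dv=s.x[:2]-h; y=np.radians(-2.1); print("pin-hole world",dv.round(2))
E
```

```text
hole diam 11.97 11.86
hole [582.35 176.16]
pin [583.83 177.05   5.  ] 0.23
pin-hole world [1.48 0.9 ]
pin [583.83 176.82   4.81] 0.19
pin-hole world [1.49 0.67]
```

Hole is 12.0 mm across in the measurement, so it is trustworthy. The pin lies (+1.5,+0.8) mm from the hole's centre. Shift and lower slowly, watching the force.

```bash
python3 -m inch '0.003 0.0016 0 0 0; 0.003 0.0016 0 0 0; 0.003 0.0016 -0.004 0 0; 0.003 0.0016 -0.008 0 0; 0.003 0.0016 -0.012 0 0'; python3 -m inch '0 0 -0.002 0 0; 0 0 -0.002 0 0; 0 0 -0.002 0 0; 0 0 -0.002 0 0; 0 0 -0.002 0 0'; python3 -c "
from bench import bot;o=bot.get_obs();print(o['tool_pos'],o['ee_rot'],o['contact_force'],o['ft_torque'])"
```

```text
t: 16.45
tool_pos: [0.633, 0.1966, 0.0519]
ee_rot: [-180.0, -0.0, 177.9]
contact_force: [-0.1, -0.3, -4.2]
finger_gap: 0.0127
grip_force: 59.4
t: 16.95
tool_pos: [0.6332, 0.1967, 0.0513]
ee_rot: [180.0, 0.0, 177.9]
contact_force: [0.2, 0.5, -4.4]
finger_gap: 0.0127
grip_force: 59.4
[0.63319834 0.19671402 0.0513345 ] [1.79993628e+02 1.09859943e-02 1.77871076e+02] [ 0.21400924  0.52203486 -4.41413316] [-0.01418315 -0.08792574 -0.02683744]
```

Underside at ~0.0715, below the pin tips, without contact force: both pins are entering. Continuing.

```bash
python3 -m inch '0 0 -0.004 0 0; 0 0 -0.008 0 0; 0 0 -0.012 0 0; 0 0 -0.014 0 0; 0 0 -0.014 0 0'; python3 -m inch '0 0 -0.001 0 0; 0 0 -0.002 0 0; 0 0 -0.004 0 0; 0 0 -0.004 0 0; 0 0 -0.004 0 0'
```

```text
t: 17.45
tool_pos: [0.633, 0.1966, 0.0439]
ee_rot: [-180.0, -0.0, 177.9]
contact_force: [0.4, 0.1, -4.4]
finger_gap: 0.0129
grip_force: 59.4
t: 17.95
tool_pos: [0.6331, 0.1967, 0.0422]
ee_rot: [-180.0, -0.0, 177.9]
contact_force: [-0.5, -0.2, -5.0]
finger_gap: 0.0128
grip_force: 59.4
```

Underside ≈0.062; two more small steps to touch.

```bash
python3 -m inch '0 0 -0.001 0 0; 0 0 -0.002 0 0; 0 0 -0.003 0 0; 0 0 -0.003 0 0; 0 0 -0.003 0 0'; python3 -m inch '0 0 -0.001 0 0; 0 0 -0.001 0 0; 0 0 -0.002 0 0; 0 0 -0.002 0 0; 0 0 -0.002 0 0'
```

```text
t: 18.45
tool_pos: [0.6331, 0.1967, 0.0407]
ee_rot: [-180.0, -0.0, 177.9]
contact_force: [-0.2, -0.1, -4.8]
finger_gap: 0.013
grip_force: 59.4
t: 18.95
tool_pos: [0.6333, 0.1967, 0.0402]
ee_rot: [180.0, 0.0, 177.9]
contact_force: [-1.0, 0.6, -1.7]
finger_gap: 0.0131
grip_force: 59.9
```

```bash
python3 -m inch '0 0 -0.0006 0 0; 0 0 -0.001 0 0; 0 0 -0.001 0 0; 0 0 -0.001 0 0; 0 0 -0.001 0 0'; python3 -m inch '0 0 0 0 0.2; 0 0 0 0 0.3; 0 0 0 0 0.5; 0 0 0 0 0.5; 0 0 0 0 0.5'; python3 -m inch '0 0 0.03 0 0.5; 0 0 0.09 0 0.5; 0 0 0.17 0 0.5; -0.06 0 0.25 0 0.5; -0.1 0 0.25 0 0.5'; python3 -m inch '0 0 0 0 0.5; 0 0 0 0 0.5; 0 0 0 0 0.5; 0 0 0 0 0.5; 0 0 0 0 0.5'; python3 - <<'E'
from h import *
m=bot.camera_model("wrist"); im,d=bot.get_image("wrist"); W=cloud(m,d); X=W[...,:2]*1000
for z0,z1,t in((.092,.103,"tab"),(.1035,.112,"handle"),(.064,.072,"plate"),(.0725,.085,"pins")):
    s=(W[...,2]>z0)&(W[...,2]<z1)&(abs(W[...,0]-.6)<.13)&(abs(W[...,1]-.196)<.06)
    k,l,st,_=cv2.connectedComponentsWithStats(s.astype(np.uint8))
    for j in np.argsort(-st[1:,4])[:2]+1:
        if st[j,4]<15: continue
        q=W[l==j]; r=cv2.minAreaRect((q[:,:2]*1000).astype(np.float32)); print(t,st[j,4],np.round(r[0],1),np.round(r[1],1),round(r[2],1),np.median(q[:,2]).round(4))
        if t=="plate" and st[j,4]>500:
            c=np.linalg.lstsq(np.c_[q[:,:2]-[.627,.197],np.ones(len(q))],q[:,2],rcond=None)[0]; print("tilt rad",c[:2].round(4),"z",c[2].round(4))
E
```

```text
t: 19.45
tool_pos: [0.6333, 0.1967, 0.0402]
ee_rot: [180.0, 0.0, 177.9]
contact_force: [-4.1, 0.2, 5.4]
finger_gap: 0.0131
grip_force: 60.7
t: 19.95
tool_pos: [0.6332, 0.1967, 0.039]
ee_rot: [-180.0, 0.0, 177.9]
contact_force: [0.2, -0.0, 0.3]
finger_gap: 0.0428
grip_force: 0.0
t: 20.45
tool_pos: [0.5863, 0.1982, 0.1725]
ee_rot: [179.6, 0.7, 177.9]
contact_force: [0.7, 0.7, 0.0]
finger_gap: 0.0428
grip_force: 0.0
t: 20.95
tool_pos: [0.5834, 0.1965, 0.1633]
ee_rot: [-179.9, -0.1, 177.8]
contact_force: [0.5, -0.7, 0.6]
finger_gap: 0.0429
grip_force: 0.0
tab 557 [524.5 201.4] [11.6 29.3] 87.6 0.0983
tab 61 [608.3 198.4] [12.7  2.3] 86.0 0.0979
handle 749 [632.3 197.1] [13.2 49.5] 88.4 0.1062
plate 11429 [608.1 198.3] [ 84.2 200.8] 88.1 0.0685
tilt rad [-0.0001 -0.0003] z 0.0685
plate 15 [507.1 183.6] [ 0.2 11.7] 88.2 0.0694
pins 82 [583.6 177.2] [8.8 9. ] 45.8 0.0743
pins 69 [519.6 219.7] [ 1.3 36.9] 88.1 0.0816
```

Plate top is at 0.0685 m (underside ≈0.060), tilt ≈0, pin 1 stands through its hole, and the gripper is clear.

```bash
python3 -c "
from bench import bot;print(bot.hand_in())"
```

```text
the job is handed in; nothing more can be done
None
```

I handed the job in at about 21 s: the cover plate lies flush and level on the housing rim, seated low enough that both pins must be through their holes (only pin 1 seen directly), released, and no bystander was knowingly touched. No verdict was returned.

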